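# Push the fresh tiles home in the curing rack

## Robot

A 6-joint arm with a two-finger parallel gripper is mounted at the origin on the work surface. World frame = base frame: x ahead of the robot, y to its left, z up, the work surface at z = 0. Lengths are in m, angles in rad, forces in N, time in s.
With the tool pointing down it reaches from about 0.3 to 0.875 m from the base axis. Payload 6.4 kg.
Tool frame: the origin (TCP) lies on the centre line of the jaws, within the pads' length; the fingertips stand 14 mm ahead of it and the grasp point (between the pads) lies 5 mm behind it; z points along the fingers, y is the direction in which the jaws open and shut (so a half turn about z gives the same grasp; the last joint's range is limited). The gripper opens to 85 mm and grips with 20 to 120 N. Pads are 22 mm wide; open, the fingers measure 114 mm over their backs; the gripper's body (76 mm by 85 mm) begins 54 mm behind the grasp point. The pads swing forward as they close: fully open they stand 13 mm farther back than shut.
Start: joints at [1.073, 0.181, 1.607, -0, 1.354, -0.206], TCP at [0.165, 0.551, 0.245] pointing down, gripper open.
Joint ranges: [-2.99, 2.99], [-0.89, 2.07], [0.3, 2.58], [-1.14, 4.28], [0, 2.63], [-3.12, 3.12]. Speed limits (rad/s): [2.57, 2.57, 3.01, 3.14, 3.14, 3.14].

## Interface

Orientations are given as a unit quaternion [w, x, y, z].
In Python, from bench import * gives the robot as it stands.
- The arm moves only by the tool servo_tool, never from a script. Its argument "plan" is a list that holds one entry, the list of rows, each a list of 5 numbers: the shift along the world's x, y, z in m, then the turn about the world's z in rad, then the gripper command: -1 is shut, 1 is fully open, values between are in proportion. In form: [[[tx, ty, tz, roll, claw], ...]]. A call has 1 to 8 rows; each row shifts and turns the commanded pose from where the row before left it; what a row does not reach is not made up. A row lasts 1/10 s, in which the tool goes at most 50 mm and 8.59 degrees, less where a joint would pass 70% of its speed; a pose out of reach is approached as far as the arm can. A call with a gripper value outside its range is refused whole. The fingers move at their own pace and stop on an object; the grip force is fixed at half the most. Time passes only in rows, so rows that do not move let the fingers close. It gives the time, the measured TCP pose, the force and the opening at its end, in the units of the state.
- get_obs(): the state, without advancing time (a new reading comes with each control period).
- camera(name): name is "scene" or "top" or "wrist"; returns a dict with "img" (384x512x3 uint8, blue, green, red), "camera_matrix" (3x3 intrinsics, pixels), "rvec" (rotation vector, rad) and "tvec" (3), from world to camera coordinates, as OpenCV has them. Camera axes: x right, y down, z forward; pixel columns grow to the right and rows downward; lengths in m; the calibration is good to about 2 mm. A picture is of the moment at which its call begins. There is no depth.
- hand_in(): hands the job in, once; it reports no verdict.
Trained networks look in a picture, given as the dict that the camera call returned (one of the last four; its "shot" number tells which), for a name from the list of things; names that differ only in an ending like _2 or _b are one class to them, and where a whole thing is asked for, a point or a joint stands for the part that bears it (a point fixed in the world has none). Each returns a list of dicts, best first, with "conf" (0 to 1); they miss things now and then, are a little off and sometimes report something else, mostly with a low value. They report only what shows in the picture. A call takes as long as a camera call.
- trace(picture, thing): "mask" (384x512 bool, what is visible of it) and "rect" ([left, top, right, bottom] as shares, 0 to 1, of the picture: columns of its width, rows of its height, round what is visible of it).
- pinpoint(picture, thing): "centre" ([row, column] as shares, 0 to 1, of the picture: columns of its width, rows of its height: a listed point, or the origin of a listed thing).
The state is a dict: "time_s": time; "q": joint angles; "dq": joint speeds; "joint_efforts": joint torques, N m; "eef_pos": TCP position; "eef_rot": TCP orientation; "wrist_force": force on the tool from outside, world axes, zero at the start; "torque": the same for the moment, N m; "opening": opening from 0.0 (shut) to 1.0 (fully open).
Only numpy, scipy, OpenCV 4.12 (cv2) and the standard library are available. Lean on these libraries where they do the work, as an engineer would, in place of code of your own. Each camera call takes 0.05 s, during which the arm holds its last target.

## Task

Two plywood boards, each carrying a freshly pressed cement tile, are only part-way into the top tier of the green curing rack. With your fingertips push each board by its back edge along its runners until you feel it drop into its locating notches, so that it lies flat on the runners, then come clear of it. Do not lift or tip the boards, do not touch the soft tiles or let them shift on their boards, and leave the other things on the bench where they are.

Things in the scene. Friction and masses are not known exactly. Their poses are not given: they have to be found in the camera images.
- rack: Low green steel rack, fixed, 360 mm long (x), 340 wide (y), two tiers (the lower full, not part of the job). Origin on the bench below the middle of the two home positions; +x is the way boards slide in, +y its left, z up. Upper lanes centred at y = +73 (left) and -73 mm (right). Post pins at x = -195 and +115, y = +-159 mm reach 148 mm; else nothing fixed is over 136 mm high.
- board_left: Loose plywood board in the left upper lane, 240 (x) x 130 x 18 mm, 0.7 to 1.0 kg with its tile. Origin: middle of the panel's underside, x as the rack's. Under it two cross cleats 8 mm high, 24 mm wide at x = -85 and 44 mm wide at x = +85 mm. It rides on them 8 mm above the runners, starts 55 to 105 mm short of home and slides at about 3 to 8 N.
- left_end (a point): Middle of the back edge (nearest the robot, board x = -120 mm) of the left board, half-way up its 18 mm thickness: the upright face to push on. Axes as the board's. It falls 8 mm when the board drops into the notches. The space behind it is free at this height.
- left_home (a point): Point on the rack where left_end lies when home: rack x = -120, y = +73, z = 129 mm; axes as the rack's. The lane's two timber runners (22 mm wide, 90 mm apart, tops 120 mm high, x = -225 to +135) have 10 mm deep notches at x = -100 to -70 and +60 to +110 mm: over them the board falls 8 mm by its own weight, lies flat and stops dead (3 mm play each way). Side guides leave 2 mm each side.
- tile_left: Freshly pressed cement tile lying loose on the left board, cream with dark red pattern, 180 x 90 x 14 mm; origin at the middle of its underside. Its near edge lies about 30 mm in from the board's back edge; not to be touched.
- board_right: Loose plywood board in the right upper lane, 240 (x) x 130 x 18 mm, 0.7 to 1.0 kg with its tile. Origin: middle of the panel's underside, x as the rack's. Under it two cross cleats 8 mm high, 24 mm wide at x = -85 and 44 mm wide at x = +85 mm. It rides on them 8 mm above the runners, starts 55 to 105 mm short of home and slides at about 3 to 8 N.
- right_end (a point): Middle of the back edge (nearest the robot, board x = -120 mm) of the right board, half-way up its 18 mm thickness: the upright face to push on. Axes as the board's. It falls 8 mm when the board drops into the notches. The space behind it is free at this height.
- right_home (a point): Point on the rack where right_end lies when home: rack x = -120, y = -73, z = 129 mm; axes as the rack's. The lane's two timber runners (22 mm wide, 90 mm apart, tops 120 mm high, x = -225 to +135) have 10 mm deep notches at x = -100 to -70 and +60 to +110 mm: over them the board falls 8 mm by its own weight, lies flat and stops dead (3 mm play each way). Side guides leave 2 mm each side.
- tile_right: Freshly pressed cement tile lying loose on the right board, cream with dark red pattern, 180 x 90 x 14 mm; origin at the middle of its underside. Its near edge lies about 30 mm in from the board's back edge; not to be touched.
- pigment_jar: Bystander: red plastic jar with white lid, 64 mm across, 85 mm high, standing on the bench; origin at the middle of its underside.
- dipper: Bystander: steel cup, 72 mm across, 70 mm high, standing on the bench; origin at the middle of its underside.
- brush: Bystander: blue-handled brush 190 mm long, lying on the bench; origin under its middle.
- spare_tile: Bystander: grey square block of two dry tiles, 90 x 90 x 28 mm, on the bench; origin at the middle of its underside.

How it is judged:
At the end, for the whole second after the job is handed in: Both boards lie flat on their upper runners with the cleats down in the notches: each board's back edge within 6 mm of its home point along and across the rack and within 3 mm in height, at rest and level, each tile still lying on its board (x of left_end in the frame of left_home between -0.006 and 0.006 m and y of left_end in the frame of left_home between -0.006 and 0.006 m and z of left_end in the frame of left_home between -0.003 and 0.003 m and linear speed of each of board_left, board_right below 0.01 m/s and angle between each of board_left, board_right's own z axis and vertical below 0.03 rad and angle between each of tile_left, tile_right's own z axis and vertical below 0.05 rad and z of tile_left in the frame of board_left below 0.022 m and x of right_end in the frame of right_home between -0.006 and 0.006 m and y of right_end in the frame of right_home between -0.006 and 0.006 m and z of right_end in the frame of right_home between -0.003 and 0.003 m and z of tile_right in the frame of board_right below 0.022 m); the robot touches nothing.
It fails at once if a board is lifted or tipped off its runners (height (world z) of any of left_end, right_end above 0.15 m or height (world z) of any of board_left, board_right above 0.141 m or angle between any of board_left, board_right's own z axis and vertical above 0.12 rad).
It fails at once if the robot touches a fresh tile (contact force between any of the fingers, the arm and tile_left above 0.3 N or contact force between any of the fingers, the arm and tile_right above 0.3 N).
It fails at once if a tile shifts more than 12 mm off the middle of its board (x of tile_left in the frame of board_left above 0.012 m or y of tile_left in the frame of board_left above 0.012 m or x of tile_left in the frame of board_left below -0.012 m or y of tile_left in the frame of board_left below -0.012 m or x of tile_right in the frame of board_right above 0.012 m or y of tile_right in the frame of board_right above 0.012 m or x of tile_right in the frame of board_right below -0.012 m or y of tile_right in the frame of board_right below -0.012 m).
It fails at once if one of the loose things on the bench is moved more than 20 mm (distance of any of pigment_jar, dipper, brush, spare_tile from where it was at the start of the episode above 0.02 m).
It also fails if it takes over 43 s, if anything falls off the work surface, if the arm or the gripper's body presses on something with over 40 N, if the wrist force passes 120 N, or if a joint passes its speed limit or range.

## Working session

There is one attempt and no reset: what is moved stays moved. The work goes in short steps, Python scripts to look and compute and a tool call to move; the robot and the scene stay as the last step left them, time stands still between calls to the robot, and variables do not carry over. Pictures are saved under pics/ and viewed, and the job is handed in when it is done.

Besides the shell and the picture viewer there is one more tool, called after "Request:" by a JSON object that holds its "op" and its "data", one argument or row to a line. servo_tool: Moves the arm, as the interface text tells. Its arguments: {"type":"object","properties":{"plan":{"type":"array"}},"required":["plan"]}

```bash
mkdir -p pics
cat > h.py <<'E'
from bench import *
import numpy as np, cv2
def P(c):
    R=cv2.Rodrigues(np.array(c["rvec"],float))[0];return R,np.array(c["tvec"],float).ravel(),np.array(c["camera_matrix"])
def ray(c,u,v):
    R,t,K=P(c);d=R.T@np.linalg.inv(K)@np.array([u,v,1.]);return -R.T@t,d
def atz(c,u,v,z):
    o,d=ray(c,u,v);return o+d*(z-o[2])/d[2]
def proj(c,p):
    return cv2.projectPoints(np.array(p,float).reshape(-1,3),np.array(c["rvec"],float),np.array(c["tvec"],float),np.array(c["camera_matrix"]),None)[0].reshape(-1,2)
E
python3 - <<'E'
from h import *
o=get_obs();print({k:np.round(v,3) for k,v in o.items()})
for n in("scene","top"):
    c=camera(n);cv2.imwrite(f"pics/{n}0.png",c["img"]);R,t,K=P(c);print(n,-R.T@t,K[0,0])
    for th in("rack","board_left","board_right","left_end","right_end","left_home","right_home","tile_left","tile_right","pigment_jar","dipper","brush","spare_tile"):
        try:
            r=pinpoint(c,th)
            print(th,[(round(x["conf"],2),round(x["centre"][1]*512,1),round(x["centre"][0]*384,1)) for x in r[:2]])
        except Exception as e: print(th,e)
print(get_obs()["time_s"])
E
```

```text
{'time_s': np.float64(0.0), 'q': array([ 1.073,  0.182,  1.608, -0.   ,  1.354, -0.206]), 'dq': array([-0.001,  0.001,  0.   ,  0.001,  0.001, -0.001]), 'joint_efforts': array([ 1.0000e-03, -4.4489e+01, -3.5133e+01, -0.0000e+00,  9.0000e-03,
       -0.0000e+00]), 'eef_pos': array([0.165, 0.55 , 0.244]), 'eef_rot': array([-0.   ,  0.145,  0.989, -0.001]), 'wrist_force': array([-0.768,  0.157, -0.133]), 'torque': array([-0.031,  0.007, -0.013]), 'opening': np.float64(0.999)}
scene [0.89441562 0.74824995 0.75406307] 354.5856084640473
rack [(0.66, 238.8, 267.2)]
board_left [(0.78, 277.3, 227.5), (0.63, 274.6, 220.0)]
board_right [(0.67, 232.7, 205.9)]
left_end [(0.86, 307.5, 199.0)]
right_end [(0.59, 262.6, 182.3)]
left_home [(0.26, 343.5, 285.9)]
right_home []
tile_left [(0.63, 284.8, 181.5)]
tile_right [(0.87, 234.6, 199.3)]
pigment_jar [(0.86, 280.8, 183.2), (0.43, 277.2, 225.7)]
dipper [(0.97, 338.4, 285.1)]
brush []
spare_tile [(0.78, 301.7, 332.4), (0.44, 235.2, 199.8)]
top [0.38532082 0.04480461 1.1279548 ] 435.6462473967021
rack [(0.91, 200.4, 163.9)]
board_left []
board_right []
left_end [(0.88, 196.8, 241.4)]
right_end [(0.65, 255.8, 210.2)]
left_home []
right_home []
tile_left [(0.7, 179.8, 194.5)]
tile_right [(0.87, 235.0, 164.5)]
pigment_jar [(0.74, 308.2, 275.6)]
dipper [(0.87, 131.8, 246.9)]
brush [(0.62, 258.0, 284.7)]
spare_tile [(0.71, 105.8, 188.7)]
1.4
```

View pics/scene0.png

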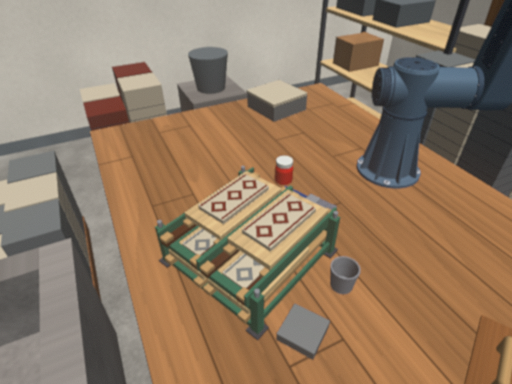

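View pics/top0.png

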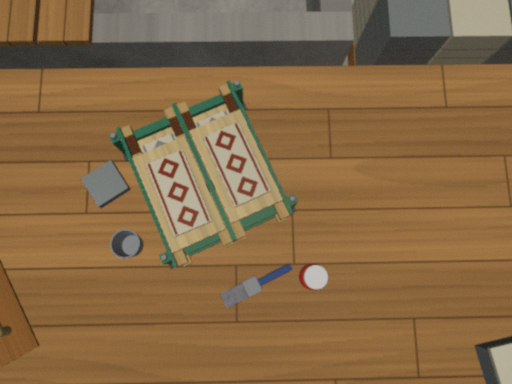

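The top view shows the rack with pins near (237,87), (115,137), (168,259), (291,204). The board ends are near (197,241) and (256,210). I'll zoom in to fit the rack pose.

Run:
```python
import cv2
i=cv2.imread("pics/top0.png")
cv2.imwrite("pics/z.png",cv2.resize(i[70:280,95:305],None,fx=2.85,fy=2.85,interpolation=cv2.INTER_CUBIC))
```

```text
(no output)
```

View pics/z.png

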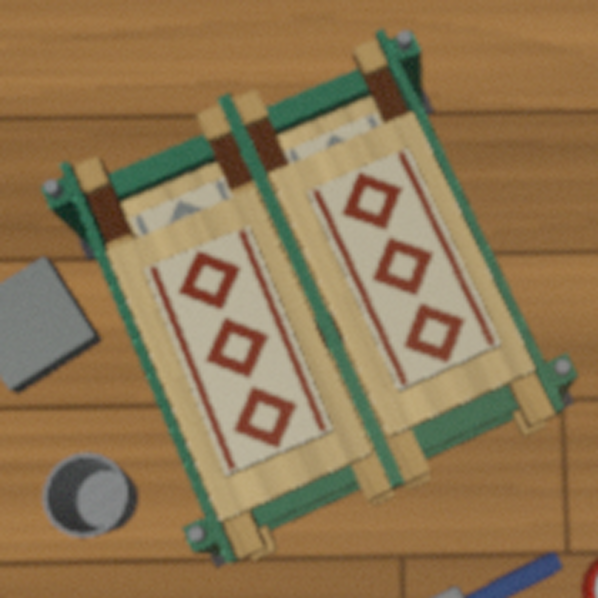

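```bash
cat > m.py <<'E'
from h import *
c=camera("top")
z=lambda u,v:(95+(u+.5)/2.85-.5,70+(v+.5)/2.85-.5)
W=np.array([atz(c,*z(*p),.147)[:2] for p in[(404,40),(54,188),(197,535),(562,368)]])
L=np.array([[115,-159],[115,159],[-195,159],[-195,-159]])/1e3
lc=L.mean(0);wc=W.mean(0)
U,S,V=np.linalg.svd((L-lc).T@(W-wc));R=V.T@U.T
t=wc-R@lc
print("rack",t,"yaw",np.arctan2(R[1,0],R[0,0]),"res mm",(W-(L@R.T+t))*1e3)
inv=lambda p:(R.T@(np.array(p)[:2]-t))*1e3
for nm,p in dict(L1=(217,518),L2=(368,457),R1=(393,433),R2=(537,372),tL=(281,452),tR=(452,364)).items():
    print(nm,inv(atz(c,*z(*p),.160 if nm[0]=='t' else .146)))
for nm,p in dict(lend=(196.8,241.4),rend=(255.8,210.2)).items(): print(nm,inv(atz(c,*p,.137)))
for nm,p,h in (("jar",(314,277),.085),("brushhandle",(290,266),.01),("dip",(126,243),.07),("brush tip",(224,300),.01),("ferrule",(250,287),.01)): w=atz(c,*p,h);print(nm,w,inv(w))
for y in(73,-73):
  print("home",R@np.array([-.12,y/1e3])+t)
E
python3 m.py
```

```text
rack [0.66313112 0.16370602] yaw 0.41307145428102476 res mm [[-1.11974338  1.06972575]
 [ 0.04320699 -2.04204953]
 [ 0.64867719 -0.64975336]
 [ 0.42785919  1.62207714]]
L1 [-188.91245579  139.12883842]
L2 [-194.40171018   12.61195197]
R1 [-185.24450824  -13.12118298]
R2 [-188.44202106 -138.17520199]
tL [-164.21195677   72.43232508]
tR [-156.326359    -77.69762197]
lend [-191.54109975   78.53024462]
rend [-182.35955491  -72.45166333]
jar [ 0.37206713 -0.11084859  0.085     ] [-376.79613695 -134.62225848]
brushhandle [ 0.39943588 -0.06241199  0.01      ] [-332.28568542 -101.24603534]
dip [0.4599492  0.33633875 0.07      ] [-116.79375874  239.67513111]
brush tip [0.31905765 0.10472905 0.01      ] [-338.80899203   84.10290842]
ferrule [0.34944036 0.03956449 0.01      ] [-337.14034521   12.22284246]
home [0.52392008 0.18239523]
home [0.58252803 0.04867497]
```

Request:
{"op": "servo_tool", "data": {
  "plan": [
    [[0.015,-0.026,0,0.044,-1],[0.015,-0.026,0,0.044,-1],[0.015,-0.026,0,0.044,-1],[0.015,-0.026,0,0.044,-1],[0.015,-0.026,0,0.044,-1],[0.015,-0.026,0,0.044,-1],[0.015,-0.026,0,0.044,-1],[0.015,-0.026,0,0.044,-1]]
  ]
}}

```text
time_s: 2.25
eef_pos: [0.2859, 0.3417, 0.2455]
eef_rot: [0.0, -0.031, 1.0, 0.0]
wrist_force: [0.3, -0.1, 0.4]
opening: -0.002
```

Request:
{"op": "servo_tool", "data": {
  "plan": [
    [[0.015,-0.026,0,0.044,-1],[0.015,-0.026,0,0.044,-1],[0.015,-0.026,0,0.044,-1],[0.015,-0.026,0,0.044,-1],[0.015,-0.026,0,0.044,-1],[0.015,-0.026,0,0.044,-1],[0.015,-0.026,0,0.044,-1],[0.015,-0.026,0,0.044,-1]]
  ]
}}

```text
time_s: 3.05
eef_pos: [0.406, 0.1336, 0.2455]
eef_rot: [0.0, -0.205, 0.979, -0.0]
wrist_force: [0.2, -0.1, -0.0]
opening: -0.004
```

Request:
{"op": "servo_tool", "data": {
  "plan": [
    [[0.004,-0.003,-0.01,0,-1],[0,0,-0.01,0,-1],[0,0,0,0,-1]]
  ]
}}

```text
time_s: 3.35
eef_pos: [0.4077, 0.1322, 0.2232]
eef_rot: [-0.002, -0.204, 0.979, 0.001]
wrist_force: [0.5, 1.0, -0.8]
opening: -0.001
```

Run:
```python
from h import *
print(get_obs()["eef_pos"])
for n in("top","wrist","scene"):
    c=camera(n)
    i=c["img"]
    if n!="wrist":
        u=proj(c,[get_obs()["eef_pos"]])[0];print(n,u)
    if n=="top": i=cv2.resize(i[70:280,95:305],None,fx=2.85,fy=2.85,interpolation=cv2.INTER_CUBIC)
    if n=="scene": i=cv2.resize(i[130:330,150:360],None,fx=2.8,fy=2.8,interpolation=cv2.INTER_CUBIC)
    cv2.imwrite(f"pics/{n}1.png",i)
```

```text
[0.40769626 0.13222718 0.22322022]
top [204.61874997 261.88841979]
scene [321.08251465 165.56577139]
```

View pics/wrist1.png

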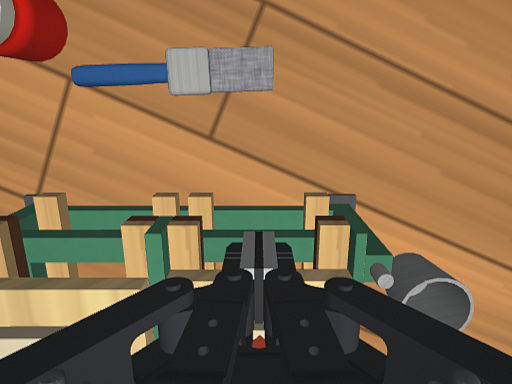

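View pics/scene1.png

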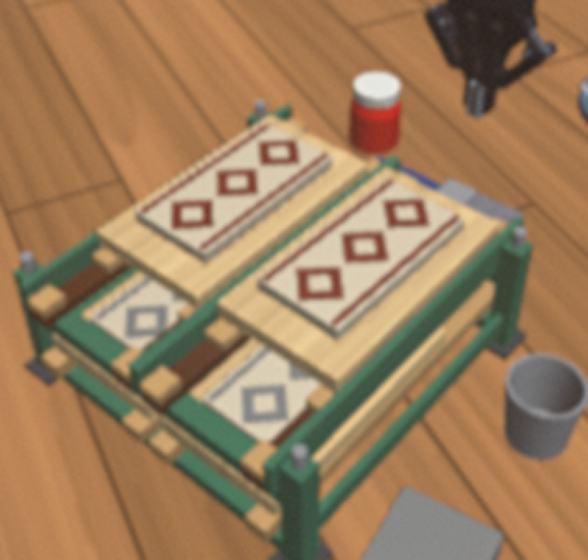

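View pics/top1.png

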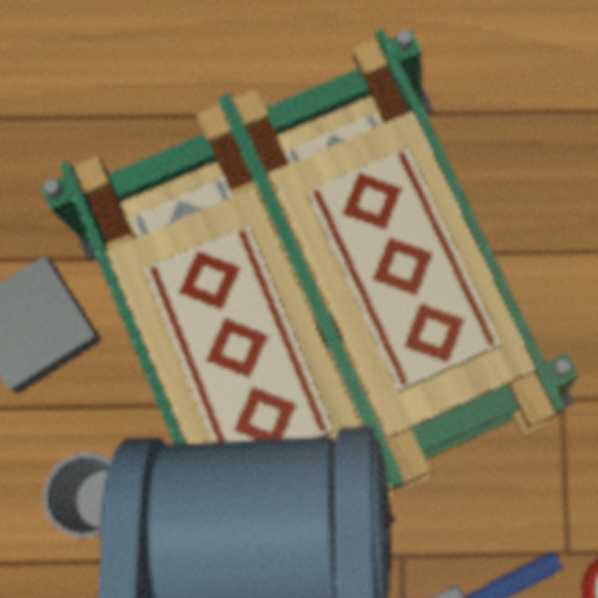

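The wrist view shows the fingers at column 260, centred between the left lane's runners (about 185 and 330) and clear behind the board. I'll go down to push height.

Request:
{"op": "servo_tool", "data": {
  "plan": [
    [[0,0,-0.021,0,-1],[0,0,-0.021,0,-1],[0,0,-0.021,0,-1],[0,0,-0.021,0,-1],[0,0,0,0,-1],[0,0,0,0,-1]]
  ]
}}

```text
time_s: 4.1
eef_pos: [0.4094, 0.1322, 0.1418]
eef_rot: [-0.0, -0.205, 0.979, 0.0]
wrist_force: [-0.7, 0.3, 0.5]
opening: -0.006
```

Request:
{"op": "servo_tool", "data": {
  "plan": [
    [[0.0037,0.0016,0,0,-1],[0.0037,0.0016,0,0,-1],[0.0037,0.0016,0,0,-1],[0.0037,0.0016,0,0,-1],[0.0037,0.0016,0,0,-1],[0.0037,0.0016,0,0,-1],[0.0037,0.0016,0,0,-1],[0.0037,0.0016,0,0,-1]]
  ]
}}

```text
time_s: 4.9
eef_pos: [0.4393, 0.1447, 0.1412]
eef_rot: [-0.0, -0.205, 0.979, 0.0]
wrist_force: [-0.1, -0.7, 0.1]
opening: 0.002
```

Request:
{"op": "servo_tool", "data": {
  "plan": [
    [[0.0037,0.0016,0,0,-1],[0.0037,0.0016,0,0,-1],[0.0037,0.0016,0,0,-1],[0.0037,0.0016,0,0,-1]]
  ]
}}

```text
time_s: 5.3
eef_pos: [0.4523, 0.1505, 0.141]
eef_rot: [-0.002, -0.205, 0.979, -0.0]
wrist_force: [-7.5, -3.3, 6.3]
opening: 0.002
```

Request:
{"op": "servo_tool", "data": {
  "plan": [
    [[0.0037,0.0016,0,0,-1],[0.0037,0.0016,0,0,-1],[0.0037,0.0016,0,0,-1]]
  ]
}}

```text
time_s: 5.6
eef_pos: [0.4634, 0.1553, 0.141]
eef_rot: [-0.002, -0.205, 0.979, -0.0]
wrist_force: [-7.4, -3.4, 5.7]
opening: -0.002
```

Run:
```python
from h import *
print(get_obs()["torque"],get_obs()["wrist_force"])
for n in("wrist","scene"):
    c=camera(n)
    i=c["img"]
    if n=="scene": i=cv2.resize(i[130:330,150:360],None,fx=2.8,fy=2.8,interpolation=cv2.INTER_CUBIC)
    cv2.imwrite(f"pics/{n}2.png",i)
```

```text
[-0.54013293  1.11216769 -0.0189197 ] [-7.36900158 -3.40713095  5.66249138]
```

View pics/wrist2.png

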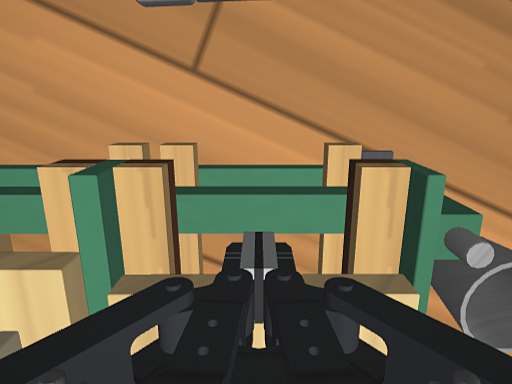

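View pics/scene2.png

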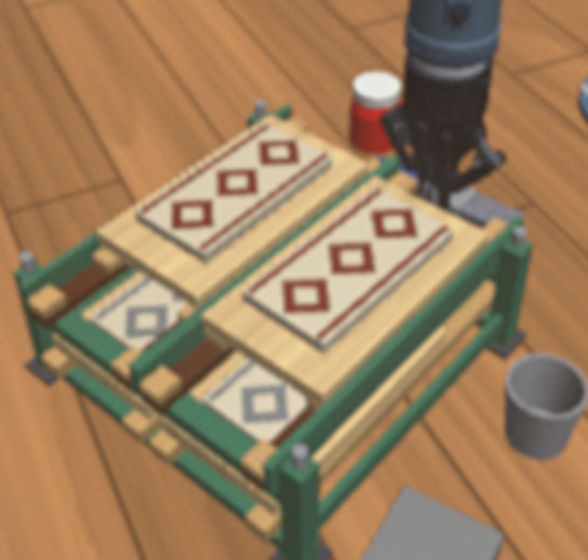

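The board is sliding steadily at about 8 N with the tile undisturbed. The push continues, slowing near home.

Request:
{"op": "servo_tool", "data": {
  "plan": [
    [[0.0037,0.0016,0,0,-1],[0.0037,0.0016,0,0,-1],[0.0037,0.0016,0,0,-1],[0.0037,0.0016,0,0,-1],[0.0037,0.0016,0,0,-1],[0.0037,0.0016,0,0,-1],[0.0037,0.0016,0,0,-1],[0.0037,0.0016,0,0,-1]]
  ]
}}

```text
time_s: 6.5
eef_pos: [0.4933, 0.1682, 0.1409]
eef_rot: [-0.002, -0.205, 0.979, -0.0]
wrist_force: [-6.4, -2.4, 4.1]
opening: 0.002
```

Request:
{"op": "servo_tool", "data": {
  "plan": [
    [[0.0027,0.0012,0,0,-1],[0.0027,0.0012,0,0,-1],[0.0027,0.0012,0,0,-1],[0.0027,0.0012,0,0,-1]]
  ]
}}

```text
time_s: 6.9
eef_pos: [0.504, 0.1729, 0.1409]
eef_rot: [-0.002, -0.205, 0.979, -0.0]
wrist_force: [-7.3, -2.6, 3.9]
opening: -0.002
```

Request:
{"op": "servo_tool", "data": {
  "plan": [
    [[0.0018,0.0008,0,0,-1],[0.0018,0.0008,0,0,-1],[0.0018,0.0008,0,0,-1]]
  ]
}}

```text
time_s: 7.2
eef_pos: [0.5094, 0.1753, 0.1408]
eef_rot: [-0.002, -0.205, 0.979, -0.0]
wrist_force: [-5.2, -3.5, 4.3]
opening: -0.004
```

Request:
{"op": "servo_tool", "data": {
  "plan": [
    [[0.0014,0.0006,0,0,-1],[0.0014,0.0006,0,0,-1]]
  ]
}}

```text
time_s: 7.4
eef_pos: [0.5122, 0.1765, 0.1407]
eef_rot: [-0.002, -0.205, 0.979, -0.0]
wrist_force: [-4.2, -2.7, -0.2]
opening: -0.0
```

Request:
{"op": "servo_tool", "data": {
  "plan": [
    [[0.0009,0.0004,0,0,-1]]
  ]
}}

```text
time_s: 7.5
eef_pos: [0.5138, 0.1772, 0.1408]
eef_rot: [-0.001, -0.205, 0.979, -0.0]
wrist_force: [-5.1, -1.9, 2.2]
opening: 0.003
```

Request:
{"op": "servo_tool", "data": {
  "plan": [
    [[0.0009,0.0004,0,0,-1]]
  ]
}}

```text
time_s: 7.6
eef_pos: [0.5143, 0.1775, 0.1408]
eef_rot: [-0.001, -0.205, 0.979, -0.0]
wrist_force: [-6.4, -2.7, 2.5]
opening: 0.004
```

Request:
{"op": "servo_tool", "data": {
  "plan": [
    [[0.0009,0.0004,0,0,-1]]
  ]
}}

```text
time_s: 7.7
eef_pos: [0.5151, 0.1779, 0.1408]
eef_rot: [-0.001, -0.205, 0.979, -0.0]
wrist_force: [-6.3, -2.8, 1.7]
opening: -0.005
```

Request:
{"op": "servo_tool", "data": {
  "plan": [
    [[0.0009,0.0004,0,0,-1]]
  ]
}}

```text
time_s: 7.8
eef_pos: [0.5161, 0.1783, 0.1408]
eef_rot: [-0.001, -0.205, 0.979, -0.0]
wrist_force: [-5.3, -2.6, 2.2]
opening: -0.005
```

Request:
{"op": "servo_tool", "data": {
  "plan": [
    [[0.0009,0.0004,0,0,-1]]
  ]
}}

```text
time_s: 7.9
eef_pos: [0.517, 0.1787, 0.1408]
eef_rot: [-0.001, -0.205, 0.979, -0.0]
wrist_force: [-4.8, -2.2, 1.0]
opening: 0.001
```

Request:
{"op": "servo_tool", "data": {
  "plan": [
    [[0.0009,0.0004,0,0,-1]]
  ]
}}

```text
time_s: 8.0
eef_pos: [0.5179, 0.179, 0.1408]
eef_rot: [-0.001, -0.205, 0.979, -0.0]
wrist_force: [-4.5, -2.8, 1.9]
opening: -0.004
```

Run:
```python
from h import *
for n in("wrist","scene"):
    c=camera(n)
    i=c["img"]
    if n=="scene": i=cv2.resize(i[130:330,150:360],None,fx=2.8,fy=2.8,interpolation=cv2.INTER_CUBIC)
    cv2.imwrite(f"pics/{n}3.png",i)
```

```text
(no output)
```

View pics/wrist3.png

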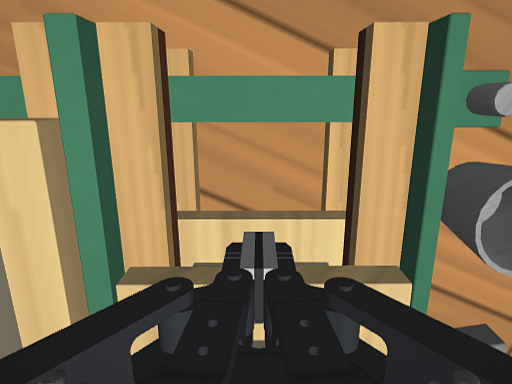

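View pics/scene3.png

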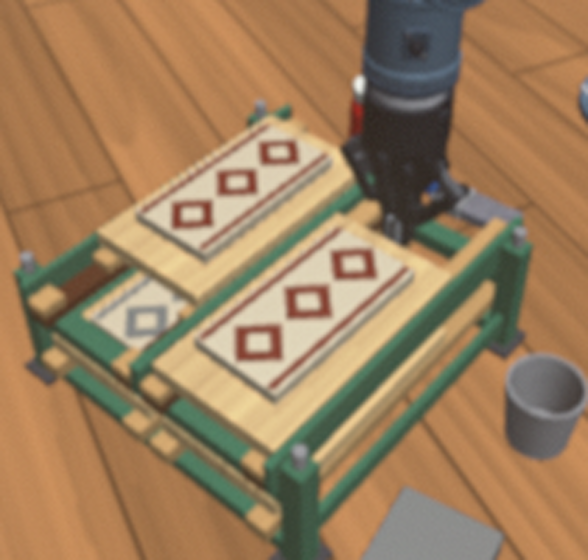

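Request:
{"op": "servo_tool", "data": {
  "plan": [
    [[0.0009,0.0004,0,0,-1]]
  ]
}}

```text
time_s: 8.2
eef_pos: [0.518, 0.1791, 0.1408]
eef_rot: [-0.002, -0.205, 0.979, -0.0]
wrist_force: [-11.3, -5.6, 6.8]
opening: -0.002
```

Request:
{"op": "servo_tool", "data": {
  "plan": [
    [[0.0009,0.0004,0,0,-1]]
  ]
}}

```text
time_s: 8.3
eef_pos: [0.5181, 0.1792, 0.1408]
eef_rot: [-0.004, -0.205, 0.979, -0.001]
wrist_force: [-14.9, -8.2, 10.7]
opening: 0.001
```

Request:
{"op": "servo_tool", "data": {
  "plan": [
    [[0.0009,0.0004,0,0,-1]]
  ]
}}

```text
time_s: 8.4
eef_pos: [0.5181, 0.1792, 0.1407]
eef_rot: [-0.005, -0.205, 0.979, -0.001]
wrist_force: [-19.3, -9.5, 14.3]
opening: 0.003
```

It has stopped dead with force rising to about 21 N. I'll back off and check that it dropped.

Request:
{"op": "servo_tool", "data": {
  "plan": [
    [[-0.0046,-0.002,0,0,-1],[-0.0092,-0.004,0,0,-1],[-0.0183,-0.008,0,0,-1],[-0.0275,-0.012,0,0,-1],[-0.0183,-0.008,0.02,0,-1],[0,0,0.02,0,-1],[0,0,0.03,0,-1],[0,0,0,0,-1]]
  ]
}}

```text
time_s: 9.2
eef_pos: [0.4463, 0.1467, 0.2156]
eef_rot: [0.005, -0.205, 0.979, -0.0]
wrist_force: [0.1, -0.2, 0.0]
opening: -0.002
```

Run:
```python
from h import *
for n in("wrist","scene"):
    c=camera(n)
    i=c["img"]
    if n=="scene":
        for th in("left_end","right_end"): print(th,[(r["conf"],r["centre"][1]*512,r["centre"][0]*384) for r in pinpoint(c,th)[:1]])
        t=np.array([.66313,.16371]);x=np.array([.9159,.4014]);y=np.array([-.4014,.9159])
        for z in(.129,.137): print(z,proj(c,[*(t-.12*x+.073*y),z]))
        # draw board outlines at dropped z
        i=cv2.resize(i[130:330,150:360],None,fx=2.8,fy=2.8,interpolation=cv2.INTER_CUBIC)
        for z,col in((.138,(255,0,0)),(.146,(0,0,255))):
            q=[np.r_[t+a*x+(.073+b)*y,z] for a,b in((-.12,-.065),(-.12,.065),(.12,.065),(.12,-.065))]
            q=(proj(c,q)-[150,130])*2.8;cv2.polylines(i,[q.astype(int)],True,col,1)
    cv2.imwrite(f"pics/{n}4.png",i)
```

```text
left_end [(0.88, 288.3072, 218.304)]
right_end [(0.88, 260.7104, 182.784)]
0.129 [[290.53571081 217.51928974]]
0.137 [[290.7094545  215.23117587]]
```

View pics/wrist4.png

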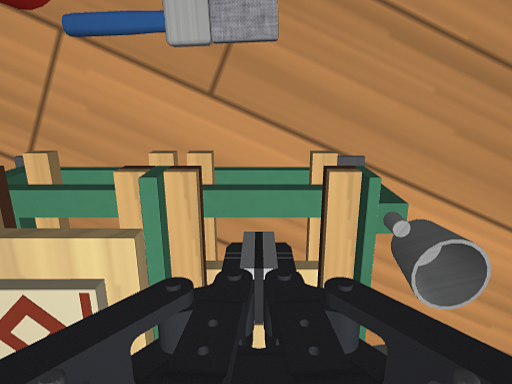

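View pics/scene4.png

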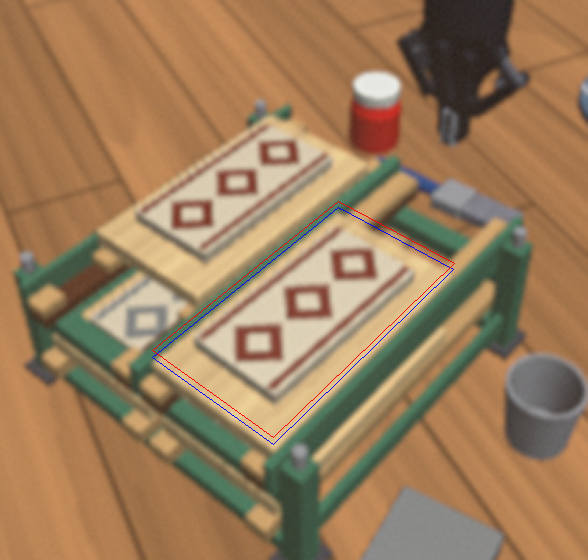

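The left board's outline matches the dropped-home outline (blue) to within 2–3 mm. Next is the right lane.

Request:
{"op": "servo_tool", "data": {
  "plan": [
    [[0.0045,-0.0245,0,0,-1],[0.0045,-0.0245,0,0,-1],[0.0045,-0.0245,0,0,-1],[0.0045,-0.0245,0,0,-1],[0.0045,-0.0245,0,0,-1],[0.0045,-0.0245,0,0,-1],[0,0,0,0,-1],[0,0,0,0,-1]]
  ]
}}

```text
time_s: 10.2
eef_pos: [0.47, -0.0005, 0.2101]
eef_rot: [-0.001, -0.204, 0.979, 0.001]
wrist_force: [-0.7, 0.0, 0.1]
opening: 0.001
```

Request:
{"op": "servo_tool", "data": {
  "plan": [
    [[0,0,-0.02,0,-1],[0,0,-0.02,0,-1],[0,0,-0.02,0,-1],[0,0,-0.009,0,-1],[0,0,0,0,-1],[0,0,0,0,-1]]
  ]
}}

```text
time_s: 10.8
eef_pos: [0.4709, -0.0001, 0.1427]
eef_rot: [0.0, -0.205, 0.979, -0.0]
wrist_force: [-0.8, 0.1, 0.3]
opening: -0.001
```

Request:
{"op": "servo_tool", "data": {
  "plan": [
    [[0.0037,0.0016,0,0,-1],[0.0037,0.0016,0,0,-1],[0.0037,0.0016,0,0,-1],[0.0037,0.0016,0,0,-1],[0.0037,0.0016,0,0,-1],[0.0037,0.0016,0,0,-1],[0.0037,0.0016,0,0,-1],[0.0037,0.0016,0,0,-1]]
  ]
}}

```text
time_s: 11.6
eef_pos: [0.5006, 0.0125, 0.1422]
eef_rot: [-0.0, -0.205, 0.979, 0.0]
wrist_force: [-0.6, 0.1, 0.8]
opening: -0.004
```

Request:
{"op": "servo_tool", "data": {
  "plan": [
    [[0.0037,0.0016,0,0,-1],[0.0037,0.0016,0,0,-1],[0.0037,0.0016,0,0,-1],[0.0037,0.0016,0,0,-1],[0.0037,0.0016,0,0,-1]]
  ]
}}

```text
time_s: 12.1
eef_pos: [0.5176, 0.0199, 0.1422]
eef_rot: [-0.002, -0.205, 0.979, -0.0]
wrist_force: [-8.1, -3.2, 5.7]
opening: -0.004
```

Request:
{"op": "servo_tool", "data": {
  "plan": [
    [[0.0037,0.0016,0,0,-1],[0.0037,0.0016,0,0,-1],[0.0037,0.0016,0,0,-1],[0.0037,0.0016,0,0,-1],[0.0037,0.0016,0,0,-1],[0.0037,0.0016,0,0,-1]]
  ]
}}

```text
time_s: 12.7
eef_pos: [0.5398, 0.0295, 0.1422]
eef_rot: [-0.002, -0.205, 0.979, -0.0]
wrist_force: [-8.0, -3.1, 5.7]
opening: 0.002
```

Request:
{"op": "servo_tool", "data": {
  "plan": [
    [[0.0037,0.0016,0,0,-1],[0.0037,0.0016,0,0,-1],[0.0037,0.0016,0,0,-1],[0.0037,0.0016,0,0,-1],[0.0037,0.0016,0,0,-1],[0.0037,0.0016,0,0,-1]]
  ]
}}

```text
time_s: 13.3
eef_pos: [0.562, 0.039, 0.1422]
eef_rot: [-0.002, -0.205, 0.979, -0.0]
wrist_force: [-7.6, -3.6, 5.7]
opening: -0.001
```

Request:
{"op": "servo_tool", "data": {
  "plan": [
    [[0.0018,0.0008,0,0,-1],[0.0018,0.0008,0,0,-1],[0.0018,0.0008,0,0,-1]]
  ]
}}

```text
time_s: 13.6
eef_pos: [0.5673, 0.0414, 0.1422]
eef_rot: [-0.002, -0.205, 0.979, -0.0]
wrist_force: [-7.7, -3.5, 4.4]
opening: -0.0
```

Request:
{"op": "servo_tool", "data": {
  "plan": [
    [[0.0014,0.0006,0,0,-1],[0.0014,0.0006,0,0,-1]]
  ]
}}

```text
time_s: 13.8
eef_pos: [0.5701, 0.0426, 0.1422]
eef_rot: [-0.002, -0.205, 0.979, -0.0]
wrist_force: [-6.3, -3.0, 4.1]
opening: 0.007
```

Request:
{"op": "servo_tool", "data": {
  "plan": [
    [[0.0009,0.0004,0,0,-1],[0.0009,0.0004,0,0,-1]]
  ]
}}

```text
time_s: 14.0
eef_pos: [0.5723, 0.0436, 0.142]
eef_rot: [-0.001, -0.205, 0.979, -0.0]
wrist_force: [-6.1, -2.4, 3.8]
opening: -0.004
```

Request:
{"op": "servo_tool", "data": {
  "plan": [
    [[0.0009,0.0004,0,0,-1],[0.0009,0.0004,0,0,-1]]
  ]
}}

```text
time_s: 14.2
eef_pos: [0.5739, 0.0444, 0.142]
eef_rot: [-0.002, -0.205, 0.979, -0.0]
wrist_force: [-6.2, -3.3, 3.8]
opening: -0.0
```

Request:
{"op": "servo_tool", "data": {
  "plan": [
    [[0.0009,0.0004,0,0,-1],[0.0009,0.0004,0,0,-1]]
  ]
}}

```text
time_s: 14.4
eef_pos: [0.5757, 0.0452, 0.142]
eef_rot: [-0.002, -0.205, 0.979, -0.0]
wrist_force: [-5.9, -2.7, 4.2]
opening: 0.002
```

Request:
{"op": "servo_tool", "data": {
  "plan": [
    [[0.0009,0.0004,0,0,-1]]
  ]
}}

```text
time_s: 14.5
eef_pos: [0.5766, 0.0456, 0.142]
eef_rot: [-0.002, -0.205, 0.979, -0.0]
wrist_force: [-6.5, -2.7, 3.1]
opening: -0.003
```

Request:
{"op": "servo_tool", "data": {
  "plan": [
    [[0.0009,0.0004,0,0,-1]]
  ]
}}

```text
time_s: 14.6
eef_pos: [0.5767, 0.0457, 0.1419]
eef_rot: [-0.003, -0.205, 0.979, -0.0]
wrist_force: [-11.3, -5.9, 7.3]
opening: -0.001
```

Request:
{"op": "servo_tool", "data": {
  "plan": [
    [[0.0009,0.0004,0,0,-1]]
  ]
}}

```text
time_s: 14.7
eef_pos: [0.5768, 0.0457, 0.1419]
eef_rot: [-0.004, -0.205, 0.979, -0.0]
wrist_force: [-16.0, -7.0, 12.4]
opening: 0.001
```

The right board has stopped dead too. I'll back off and go well clear so the top camera can see.

Request:
{"op": "servo_tool", "data": {
  "plan": [
    [[-0.0046,-0.002,0,0,-1],[-0.0092,-0.004,0,0,-1],[-0.0183,-0.008,0,0,-1],[-0.0275,-0.012,0,0,-1],[-0.0183,-0.008,0.02,0,-1],[0,0,0.03,0,-1],[0,0,0.04,0,-1],[0,-0.02,0.03,0,-1]]
  ]
}}

```text
time_s: 15.5
eef_pos: [0.5017, -0.0062, 0.2646]
eef_rot: [0.001, -0.206, 0.979, -0.0]
wrist_force: [0.5, -0.1, 1.0]
opening: -0.0
```

Request:
{"op": "servo_tool", "data": {
  "plan": [
    [[-0.01,-0.04,0,0,-1],[-0.01,-0.04,0,0,-1],[-0.01,-0.04,0,0,-1],[-0.01,-0.04,0,0,-1],[-0.01,-0.04,0,0,-1],[-0.01,-0.04,0,0,-1],[-0.01,-0.04,0,0,-1],[0,0,0,0,-1]]
  ]
}}

```text
time_s: 16.3
eef_pos: [0.4302, -0.2916, 0.2623]
eef_rot: [0.0, -0.202, 0.979, -0.001]
wrist_force: [0.7, 0.2, -0.3]
opening: 0.001
```

Run:
```python
from h import *
t=np.array([.66313,.16371]);x=np.array([.9159,.4014]);y=np.array([-.4014,.9159])
for n in("top","scene"):
    c=camera(n)
    i=c["img"];o=(95,70) if n=="top" else (150,130)
    i=cv2.resize(i[o[1]:o[1]+210,o[0]:o[0]+210],None,fx=2.8,fy=2.8,interpolation=cv2.INTER_CUBIC)
    cv2.imwrite(f"pics/{n}5raw.png",i)
    for lane in(.073,-.073):
      for z,col in((.138,(255,0,0)),(.146,(0,0,255))):
        q=[np.r_[t+a*x+(lane+b)*y,z] for a,b in((-.12,-.065),(-.12,.065),(.12,.065),(.12,-.065))]
        q=(proj(c,q)-o+.5)*2.8;cv2.polylines(i,[q.astype(int)],True,col,1)
    cv2.imwrite(f"pics/{n}5.png",i)
    for th,l in(("left_end",.073),("right_end",-.073)):
        r=pinpoint(c,th)[:1]
        print(n,th,[(a["conf"],a["centre"][1]*512,a["centre"][0]*384) for a in r],[proj(c,np.r_[t-.12*x+l*y,z])[0] for z in(.129,.137)])
```

```text
top left_end [(0.9, 185.1904, 210.7008)] [array([187.13467628, 212.28905877]), array([186.65750654, 211.8151114 ])]
top right_end [(0.68, 241.2032, 184.8192)] [array([244.7920236 , 186.52035961]), array([244.76945136, 185.85241317])]
scene left_end [(0.73, 289.3824, 217.6128)] [array([290.53571081, 217.51928974]), array([290.7094545 , 215.23117587])]
scene right_end [(0.61, 246.016, 195.9936)] [array([248.05443485, 194.5124438 ]), array([247.997067  , 192.27821715])]
```

View pics/top5.png

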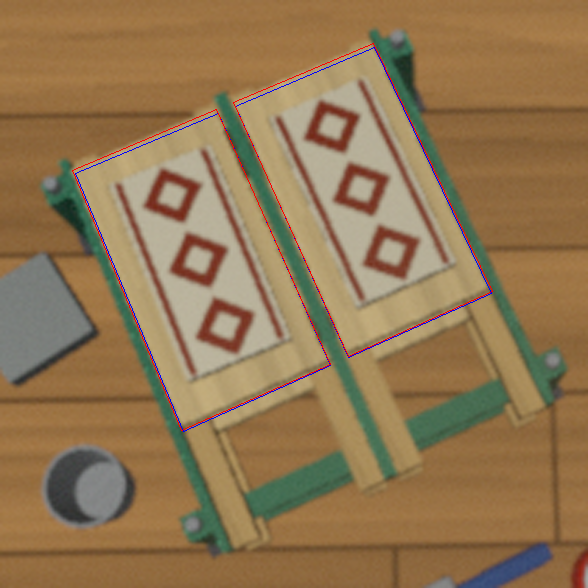

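View pics/scene5.png

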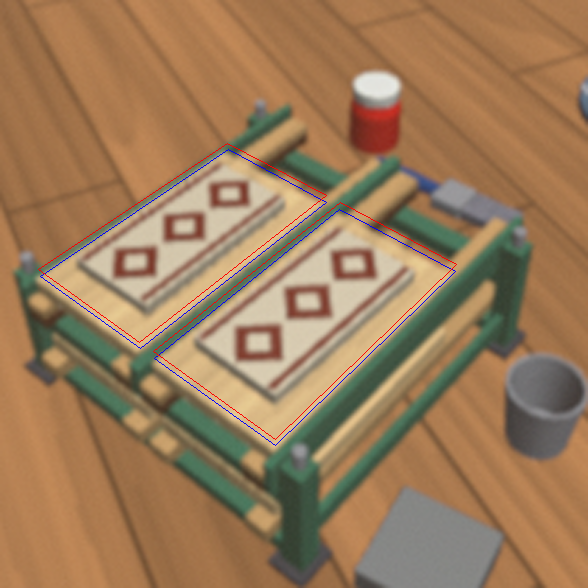

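View pics/scene5raw.png

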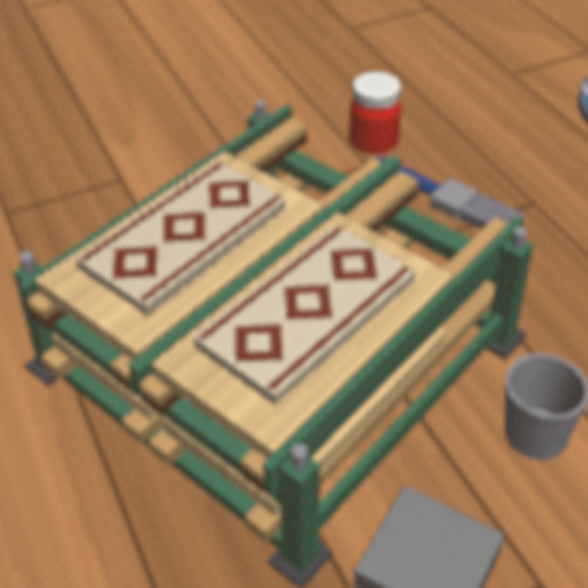

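```bash
python3 -c "
from bench import *
o=get_obs();print(o['wrist_force'],o['time_s']);print(hand_in())"
```

```text
[ 0.66900265 -0.34341217  0.4497275 ] 16.6
the job is handed in; nothing more can be done
None
```

I pushed both boards home with the shut fingertips, backed straight off, lifted clear and handed the job in. The robot clock read 16.6 s of the 43 s allowed.

- **Pushing:** Each board slid at about 5–9 N. It then stopped dead, with the push force rising to about 21 N on the left and 17 N on the right. Both stopped with the tool at the same place along the rack, about -126.5 mm, which fits the far side of the 3 mm notch play.
- **Position:** In the last top and scene pictures both board outlines match the dropped-home outline to within about 2–4 mm, slightly past centre. That should be inside the 6 mm limit.
- **Tiles and bystanders:** The tiles look centred on their boards and the bystanders look unmoved, both judged by eye only.
- **Clear of everything:** The wrist force was about zero at hand-in.

**Less certain:** I did not measure the 8 mm drop directly. It is inferred from the hard stop and from the scene picture fitting the dropped height better than the raised one. `pinpoint` put the board ends 1–4 pixels from the computed home points, mostly on the far side. Part of that is probably its own error and the roughly 2 mm error of my rack fit.

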